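# Free the seized wing bolt of a slide-box clamp

### The job

The wing bolt of the bench clamp has seized with corrosion. Rock the wing gently back and forth in small arcs, reversing as soon as you feel the stop and never forcing it, until it breaks free; then turn it anticlockwise (from above) to its open position, along the slot of the strap, and swing the strap up by its bar to about 60 degrees, where it stays by itself, so that the slide box can be taken out. Leave the slide box and everything else where it is.

Things in the scene. Friction and masses are not known exactly. Their poses are not given: they have to be found in the camera images.
- clamp: aluminium bench clamp fixed to the worktop: base plate 110 x 190 x 12 mm with a blue slide box in its middle, held down by a steel strap that runs along the clamp's y. Origin: underside of the plate, at the centre of the slide box; z up. Dark pillar (30 mm across) with the wing bolt at y = -72 mm, strap hinge at y = +68 mm.
- wing_grip (a point): centre of the wing (the bolt's upright steel grip), on the bolt's vertical axis, 80 mm above the worktop: a flat bar 46 mm long (its x axis), 12 mm thick (its y axis), from 64 to 92 mm above the worktop; the strap's top is at 59 mm below it. Pinch it from above across its thickness. At stem 0 its x axis points 0.61 rad anticlockwise of the clamp's x.
- stem (a joint): turn of the bolt's stem in rad, positive anticlockwise from above; friction under 0.1 N m. Starts within 0.05 of 0. While seized it moves only between two hard stops, at first somewhere between 0.08 and 0.17 rad either side of 0, later up to 0.4. Once free it turns from an end stop at -0.5 to one at 0.97 = open: wing along the strap's slot.
- wing (a joint): elastic twist of the wing against the stem in rad, positive anticlockwise; 2.5 N m per rad, so it shows the torque on the wing. The thin neck is damaged beyond 0.14 rad (0.35 N m) either way. The wing's whole turn is stem + wing.
- strap_bar (a point): middle of the round lifting bar on the strap: 10 mm thick, along the clamp's x, 41 mm free between its two posts; 32 mm above the strap's top, 60 mm from the hinge along the strap and 91 mm above the worktop when shut. It can be pinched from above, and turns between the fingers as the strap swings. Past 1.2 rad the fork comes near the body of an upright gripper.
- strap_hinge (a point): middle of the strap's hinge axis, which runs along the clamp's x, 56 mm above the worktop.
- strap (a joint): opening of the strap in rad: 0 shut (level), grows as the forked end rises, upright at 1.57, stop at 1.75; a stiff hinge (0.16 N m) that stays where it is left. Strap 56 mm wide, 6 mm thick, 166 mm from hinge to fork tip; the fork's slot is 19 mm wide and the wing blocks it unless it lies along the slot (within about 0.15 rad).
- slide_box: blue slide box 84 x 62 x 40 mm (84 along the clamp's x), loose between low lips on the plate, top 52 mm above the worktop. Origin: centre of its underside.
- tape_roll: bystander: roll of tape, 66 mm across, 19 high, lying flat; origin centre of its underside
- cup: bystander: specimen cup with lid, 53 mm across, 59 high; origin centre of its underside
- small_bottle: bystander: small brown bottle, 36 mm across, 75 high; origin centre of its underside
- stamp: bystander: wooden hand stamp 52 x 26 x 72 mm high; origin centre of its underside
- ink_pad: bystander: flat ink pad 110 x 70 x 12 mm; origin centre of its underside
- bolt (a point): top of the dark pillar, on the bolt's axis, 50 mm above the worktop. The corrosion in it gives a step each time the stem is brought up to a stop, alternately one side and the other, and the arc widens; 5 to 8 strokes free it. How far it has gone cannot be seen: feel for each stop. 0.15 to 0.25 N m on the wing is enough; the step gives within 0.3 s.
Not all that is in view belongs to the job. What is shaped like the slide_box but purple is not meant.

How it is judged:
On the way, in this order (a step that is already met when the one before it is completed fails the run):
1. the bolt is free and turned to its open position (value of joint stem above 0.85 rad), for 0.2 s.
2. the strap is swung open (value of joint strap above 0.8 rad), for 0.2 s.
At the end, for the whole second after the job is handed in: the wing bolt stands open (stem beyond 0.85 rad), the strap is open by more than 0.8 rad and at rest, and the slide box still lies flat between its lips (origin within 15 mm of the clamp's, seen from above) (value of joint stem above 0.85 rad and value of joint strap above 0.8 rad and velocity of joint strap between -0.05 and 0.05 rad/s and horizontal distance between slide_box and clamp below 0.015 m and angle between slide_box's own z axis and vertical below 0.1 rad); the robot touches nothing.
It fails at once if the wing is forced: its neck twists more than 0.14 rad (0.35 N m) (value of joint wing above 0.14 rad or value of joint wing below -0.14 rad).
It fails at once if a bystander is pushed more than 30 mm or knocked over (distance of any of tape_roll, cup, small_bottle, stamp, ink_pad from where it was at the start of the episode above 0.03 m or angle between any of cup, small_bottle, stamp's own z axis and vertical above 0.5 rad).
It also fails if it takes over 72 s, if anything falls off the work surface, if the arm or the gripper's body presses on something with over 40 N, if the wrist force passes 120 N, or if a joint passes its speed limit or range.

### The arm

A 6-joint arm with a two-finger parallel gripper is mounted at the origin on a cart in front of the work surface, level with it; the furniture and walls round the work are solid. World frame = base frame: x ahead of the robot, y to its left, z up, the work surface at z = 0. Lengths are in m, angles in rad, forces in N, time in s.
With the tool pointing down it reaches from about 0.35 to 0.975 m from the base axis. Payload 4.9 kg.
Tool frame: the origin (TCP) lies on the front face of the gripper's body, between the roots of the fingers; the fingertips stand ctrl.tip_extent ahead of it and the grasp point (between the pads) lies 54 mm ahead of it (ctrl.tip_extent is the distance from the TCP to the fingertips, in m); z points along the fingers, y is the line along which they close (so a half turn about z gives the same grasp; the last joint's range is limited). The gripper opens to 85 mm and grips with 20 to 120 N. Pads are 22 mm wide; open, the fingers measure 114 mm over their backs; the gripper's body (76 mm by 85 mm) begins 54 mm behind the grasp point. The pads swing forward as they close: fully open they stand 13 mm farther back than shut.
Start: joints at [-1.249, 0.053, 1.613, -0, 1.476, -0.119], TCP at [0.267, -0.565, 0.304] pointing down, gripper open.
Joint ranges: [-3.01, 3.01], [-1.01, 2.22], [0.06, 2.58], [-1.02, 4.17], [0.09, 2.62], [-3.14, 3.14]. Speed limits (rad/s): [2.57, 2.57, 3.14, 3.14, 3.14, 3.14].

### API

Orientations are given as a rotation vector (axis times angle).
In Python, from station import ctrl gives the robot as it stands.
- The arm moves only by the tool apply_moves, never from a script. Its argument "rows" is one flat list of numbers, 6 for each row, row after row: the shift along the tool's x, y, z normalised to -1 to 1, where 1 is 0.6 m, then the turn, a rotation vector about the tool's x, y, z normalised to -1 to 1, where 1 is 90 degrees. A call has 1 to 20 rows; each row is the pose to reach, as a shift and turn from the pose commanded when the call began, along the tool's axes at that moment; what a row does not reach only later rows make up. A row lasts 1/10 s, in which the tool goes at most 50 mm and 8.59 degrees, less where a joint would pass 70% of its speed; a pose out of reach is approached as far as the arm can. A call with a number of a shift or a turn outside -1 to 1 is refused whole. A call with a gripper value outside its range is refused whole. "grip" is the opening, from 0 (shut) to 1 (fully open), set as the call begins (left out, the last holds). The fingers move at their own pace and stop on an object; "grip_force" is the grip in N (left out, the last holds). Time passes only in rows, so rows that repeat a pose let the fingers close. It gives the time, the measured TCP pose, the force, the opening and the grip force at its end, in the units of the state.
- ctrl.get_obs(): the state, without advancing time (a new reading comes with each control period).
- ctrl.get_image(name): name is "scene" or "top" or "wrist"; returns (picture, depth): 400x640x3 uint8, blue, green, red; 400x640 float32, m along the optical axis (not along the pixel's ray), 0 where there is no reading.
- ctrl.camera_model(name): a dict with "mtx" (3x3 intrinsics, pixels), "R" (3x3) and "t" (3): a world point X has camera coordinates R X + t; the wrist camera has in their place "tool_from_camera" (4x4, takes a point from camera to tool coordinates, whose origin is the TCP and whose axes are the flange's). Camera axes: x right, y down, z forward; pixel columns grow to the right and rows downward; lengths in m; the calibration is good to about 2 mm. A picture is of the moment at which its call begins: read the wrist's pose just before it. camera_model takes no time and is no camera call.
- ctrl.finish_job(): hands the job in; it is judged then, once.
The state is a dict: "t": time; "q": joint angles; "dq": joint speeds; "effort": joint torques, N m; "tool_pos": TCP position; "tool_rot": TCP orientation; "contact_force": force on the tool from outside, world axes, zero at the start; "wrist_torque": the same for the moment, N m; "opening": finger opening in m; "grip_force": force on a finger pad.
Only numpy, scipy, OpenCV 4.12 (cv2) and the standard library are available. Lean on these libraries where they do the work, as an engineer would, in place of code of your own. Each camera call takes 0.05 s, during which the arm holds its last target. There are 200 camera calls.

## Working session

There is one attempt and no reset: what is moved stays moved. The work goes in short steps, Python scripts to look and compute and a tool call to move; the robot and the scene stay as the last step left them, time stands still between calls to the robot, and variables do not carry over. Pictures are saved under pics/ and viewed, at most 10 in all, crops included, and the job is handed in when it is done.

Besides the shell and the picture viewer there is one more tool, called as a command line: name --argument value ..., lists and objects as JSON in quotes. apply_moves: Moves the arm, as the interface text tells. Its arguments: {"type":"object","properties":{"rows":{"type":"array","items":{"type":"number"}},"grip":{"type":"number"},"grip_force":{"type":"number"}},"required":["rows"]}

```bash
mkdir -p pics; ls
cat > h.py <<'E'
import numpy as np, cv2, json
from scipy.spatial.transform import Rotation as Rn
from station import ctrl
def world_pts(name, pic_depth, cm, o=None):
    d=pic_depth; K=cm["mtx"]; v,u=np.mgrid[0:d.shape[0],0:d.shape[1]]
    P=np.stack([(u-K[0][2])/K[0][0]*d,(v-K[1][2])/K[1][1]*d,d],-1)
    if "R" in cm: return (P-np.array(cm["t"]))@np.array(cm["R"])
    T=np.array(cm["tool_from_camera"]); Pt=P@T[:3,:3].T+T[:3,3]
    R=Rn.from_rotvec(o["tool_rot"]).as_matrix(); return Pt@R.T+np.array(o["tool_pos"])
def look(name):
    o=ctrl.get_obs(); im,d=ctrl.get_image(name); return o,im,d,world_pts(name,d,ctrl.camera_model(name),o)
E
python3 - <<'E'
from h import *
for n in("top","scene"):
    o,im,d,W=look(n); cv2.imwrite(f"pics/{n}1.png",im); np.savez(f"{n}1.npz",im=im,W=W)
print(o, ctrl.tip_extent, ctrl.camera_model("wrist"), ctrl.camera_model("top"))
E
```

```text
pics
{'t': 0.05, 'q': array([-1.24898368e+00,  5.33486533e-02,  1.61427440e+00,  1.20019310e-05,
        1.47597674e+00, -1.19027319e-01]), 'dq': array([ 0.00154767,  0.00080992, -0.00128961,  0.00126138, -0.00106534,
        0.0007185 ]), 'effort': array([ 4.01770922e-04, -3.95174181e+01, -3.71663117e+01, -6.70181316e-05,
        4.01150945e-03,  7.69365926e-06]), 'tool_pos': array([ 0.26652671, -0.56480956,  0.30267965]), 'tool_rot': array([-3.06363473e+00, -6.86437513e-01,  3.00264067e-04]), 'contact_force': array([-0.33902252,  0.89255436,  0.09923954]), 'wrist_torque': array([-0.00573833,  0.00862576,  0.01385387]), 'grip_force': 0.0, 'opening': 0.08505600842461723} 0.0726 {'mtx': array([[277.61887598,   0.        , 321.04046373],
       [  0.        , 277.61887598, 195.49832389],
       [  0.        ,   0.        ,   1.        ]]), 'tool_from_camera': array([[ 1.97354455e-04, -9.57374554e-01, -2.88849311e-01,
         7.43846199e-02],
       [ 9.99999866e-01,  5.06674547e-05,  5.15309165e-04,
        -2.88083779e-04],
       [-4.78708622e-04, -2.88849374e-01,  9.57374436e-01,
        -6.96385765e-02],
       [ 0.00000000e+00,  0.00000000e+00,  0.00000000e+00,
         1.00000000e+00]])} {'mtx': array([[507.62406813,   0.        , 323.72191793],
       [  0.        , 507.62406813, 207.66325935],
       [  0.        ,   0.        ,   1.        ]]), 'R': array([[-0.02756356, -0.99924679,  0.02731478],
       [-0.98281128,  0.02210002, -0.18328549],
       [ 0.18254378, -0.03189727, -0.98268018]]), 't': array([0.05721629, 0.58906048, 0.97505858])}
```

View pics/top1.png

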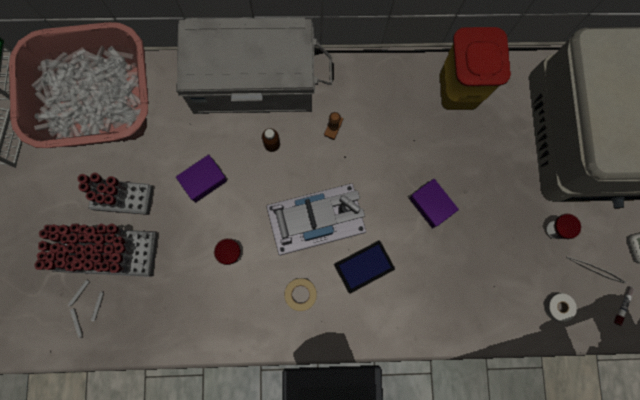

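View pics/scene1.png

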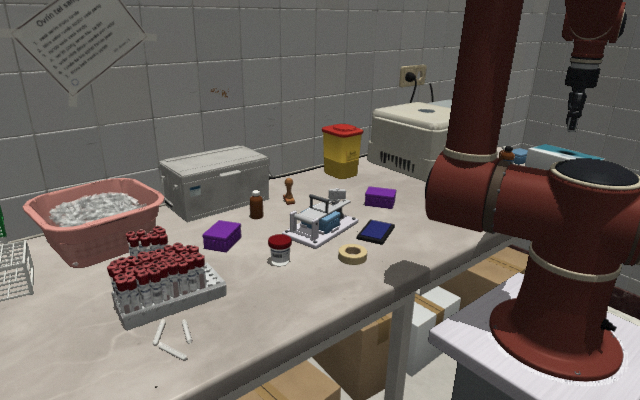

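The clamp is at top-view pixel (317,219), with a blue box under a grey strap: the hinge is on the left (280,225) and the wing on the right (348,205). Lookalikes are the purple boxes at (202,178) and (433,203), and the dark blue ink pad at (364,266). The clamp with the wing is the only fit. Next I'll crop and measure it.

Run:
```python
from h import *
z=np.load("top1.npz"); im=z["im"]; W=z["W"]
c=im[170:270,250:385]; cv2.imwrite("pics/crop1.png",cv2.resize(c,None,fx=5.5,fy=5.5,interpolation=cv2.INTER_CUBIC))
cen=W[219,317]; print("cen",cen, "wing",W[205,348],"hinge",W[225,280])
reg=np.zeros(im.shape[:2],bool); reg[170:270,250:385]=1
Z=W[...,2]
for lo,hi in((.006,.018),(.006,.12),(.07,.1)):
    m=reg&(Z>lo)&(Z<hi)
    n,l,s,_=cv2.connectedComponentsWithStats(m.astype(np.uint8))
    for i in range(1,n):
        if s[i,4]>25:
            P=W[l==i]; print(lo,hi,s[i],cv2.minAreaRect(P[:,:2].astype(np.float32)*1000),P.mean(0).round(4))
```

```text
cen [0.56635907 0.05675999 0.05978948] wing [ 0.58804067 -0.00417806  0.0886997 ] hinge [0.55523127 0.13067245 0.06438982]
0.006 0.018 [ 266  183  100   72 1714] ((576.3506469726562, 58.629600524902344), (110.61781311035156, 190.1327667236328), 13.460328102111816) [0.5649 0.0603 0.0125]
0.006 0.018 [333 204   7  11  50] ((595.3088989257812, 15.852014541625977), (12.42634105682373, 22.37835693359375), 83.39427947998047) [0.5953 0.0155 0.013 ]
0.006 0.018 [334 240  51  30 964] ((497.5217590332031, -29.800079345703125), (104.6504898071289, 60.93355941772461), 88.6259994506836) [ 0.4887 -0.0402  0.0123]
0.006 0.12 [ 266  183  100   72 4684] ((576.3506469726562, 58.629600524902344), (110.61781311035156, 190.1327667236328), 13.460328102111816) [0.5704 0.0588 0.0422]
0.006 0.12 [334 240  51  30 967] ((497.5217590332031, -29.800079345703125), (104.6504898071289, 60.93355941772461), 88.6259994506836) [ 0.4887 -0.0402  0.0124]
0.07 0.1 [339 195  21  19 175] ((591.91015625, -7.313880920410156), (45.88040542602539, 12.811291694641113), 50.7542610168457) [ 0.5906 -0.0066  0.0892]
0.07 0.1 [305 199  12  30 154] ((573.2412109375, 70.32635498046875), (58.06971740722656, 9.761872291564941), 13.718913078308105) [0.5723 0.0702 0.095 ]
```

View pics/crop1.png

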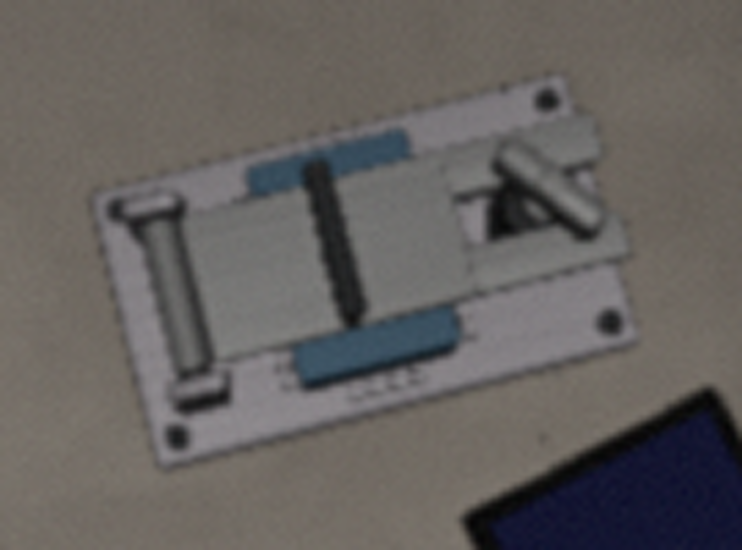

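The crop confirms it: the clamp has the blue box under the strap, the black lifting bar at its middle, the hinge on the left, and the wing slanted across the fork on the right. Its yaw is about 0.235 rad. I'll move above the wing at (0.592, -0.007).

apply_moves --rows '[0.887,-0.609,0.072,0,0,-0.267,0.887,-0.609,0.072,0,0,-0.267,0.887,-0.609,0.072,0,0,-0.267,0.887,-0.609,0.072,0,0,-0.267,0.887,-0.609,0.072,0,0,-0.267,0.887,-0.609,0.072,0,0,-0.267,0.887,-0.609,0.072,0,0,-0.267,0.887,-0.609,0.072,0,0,-0.267,0.887,-0.609,0.072,0,0,-0.267,0.887,-0.609,0.072,0,0,-0.267,0.887,-0.609,0.072,0,0,-0.267,0.887,-0.609,0.072,0,0,-0.267,0.887,-0.609,0.072,0,0,-0.267,0.887,-0.609,0.072,0,0,-0.267,0.887,-0.609,0.072,0,0,-0.267,0.887,-0.609,0.072,0,0,-0.267,0.887,-0.609,0.072,0,0,-0.267,0.887,-0.609,0.072,0,0,-0.267]' --grip 0.6 --grip_force 25

```text
t: 1.9
tool_pos: [0.5918, -0.0088, 0.2609]
tool_rot: [2.856, 1.307, 0.0]
contact_force: [-0.0, -1.2, 0.2]
opening: 0.0512
grip_force: 0.0
```

```bash
cat > meas.py <<'E'
from h import *
import sys
o,im,d,W=look("wrist"); cv2.imwrite(f"pics/{sys.argv[1]}.png",im)
R=Rn.from_rotvec(o["tool_rot"]).as_matrix(); print(o["tool_pos"].round(4),"xdir",np.arctan2(R[1,0],R[0,0]).round(3),"zdir",R[:,2].round(4),o["opening"],o["contact_force"].round(2),o["wrist_torque"].round(3),o["t"])
Z=W[...,2]; g=(abs(W[...,0]-.58)<.1)&(abs(W[...,1]-.04)<.1)
for lo,hi in((.084,.1),(.052,.064)):
    m=g&(Z>lo)&(Z<hi); n,l,s,_=cv2.connectedComponentsWithStats(m.astype(np.uint8))
    for i in range(1,n):
        if s[i,4]>80:
            P=W[l==i]; r=cv2.minAreaRect(P[:,:2].astype(np.float32)*1000); print(lo,s[i],[np.round(x,2) for x in r],P.mean(0).round(4))
E
python3 meas.py w1
```

```text
[ 0.5918 -0.0088  0.2609] xdir 0.858 zdir [ 2.e-04 -1.e-04 -1.e+00] 0.05118024023311827 [-0.03 -1.25  0.2 ] [-0.042 -0.009 -0.   ] 1.9
0.084 [225 113  45  61 815] [array([575.49,  69.27]), array([57.57, 10.13]), np.float64(13.32)] [0.5767 0.069  0.0943]
0.084 [316 170  14  49 622] [array([594.23,  -8.19]), array([44.66, 11.97]), np.float64(50.23)] [ 0.595  -0.0073  0.0909]
0.052 [ 172   67  187  147 8230] [array([575.15,  50.36]), array([ 70.84, 174.33]), np.float64(11.41)] [0.5775 0.0657 0.0587]
```

View pics/w1.png

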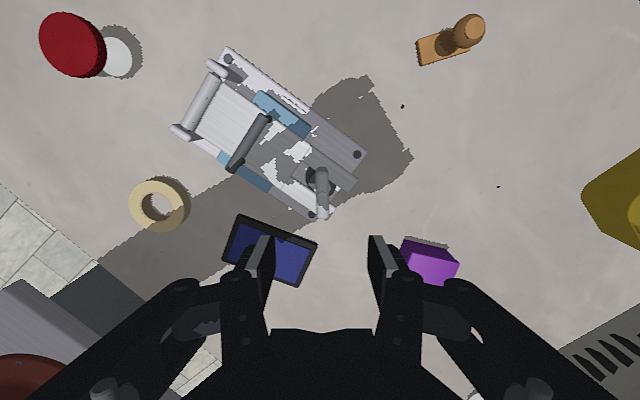

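Wrist view: the wing is at (323,195), centred between the fingers, and the bar is at (250,142). The wing yaw is 0.877 and the tool yaw 0.858, so I'll descend.

apply_moves --rows '[0.003,0.002,0.08,0,0,-0.008,0.003,0.002,0.15,0,0,-0.008,0.003,0.002,0.18,0,0,-0.008,0.003,0.002,0.205,0,0,-0.008,0.003,0.002,0.205,0,0,-0.008,0.003,0.002,0.205,0,0,-0.008]'

```text
t: 2.55
tool_pos: [0.5948, -0.0074, 0.1388]
tool_rot: [2.847, 1.327, 0.002]
contact_force: [0.7, 0.2, 0.3]
opening: 0.0511
grip_force: 0.0
```

apply_moves --rows '[0,0,0,0,0,0,0,0,0,0,0,0,0,0,0,0,0,0,0,0,0,0,0,0,0,0,0,0,0,0,0,0,0,0,0,0,0,0,0,0,0,0,0,0,0,0,0,0,0,0,0,0,0,0,0,0,0,0,0,0]' --grip 0.0 --grip_force 25

```text
t: 3.55
tool_pos: [0.5947, -0.0069, 0.1393]
tool_rot: [2.847, 1.328, 0.002]
contact_force: [-3.0, 1.7, 5.8]
opening: 0.0113
grip_force: 29.6
```

```bash
cat > st.py <<'E'
from h import *
o=ctrl.get_obs(); R=Rn.from_rotvec(o["tool_rot"]).as_matrix()
print(round(o["t"],2),o["tool_pos"].round(4),"yaw",np.arctan2(R[1,0],R[0,0]).round(4),"F",o["contact_force"].round(2),"Ftool",(R.T@o["contact_force"]).round(2),"M",o["wrist_torque"].round(3),"q6",o["q"][5].round(4),"op",o["opening"].round(4),"gf",o["grip_force"])
E
python3 st.py
```

```text
Traceback (most recent call last):
  File "st.py", line 3, in <module>
    print(round(o["t"],2),o["tool_pos"].round(4),"yaw",np.arctan2(R[1,0],R[0,0]).round(4),"F",o["contact_force"].round(2),"Ftool",(R.T@o["contact_force"]).round(2),"M",o["wrist_torque"].round(3),"q6",o["q"][5].round(4),"op",o["opening"].round(4),"gf",o["grip_force"])
                                                                                                                                                                                                                                ^^^^^^^^^^^^^^^^^^
AttributeError: 'float' object has no attribute 'round'
```

```bash
sed -i 's/o\["opening"\].round(4)/round(o["opening"],4)/' st.py; python3 st.py
```

```text
3.55 [ 0.5947 -0.0069  0.1393] yaw 0.873 F [-2.99  1.7   5.77] Ftool [-0.61 -3.37 -5.78] M [0.206 0.4   0.001] q6 0.5608 op 0.0113 gf 29.579067528247833
```

apply_moves --rows '[0,0,0,0,0,-0.017,0,0,0,0,0,-0.034,0,0,0,0,0,-0.051,0,0,0,0,0,-0.051]'

```text
t: 3.95
tool_pos: [0.5946, -0.0068, 0.1392]
tool_rot: [-2.791, -1.441, -0.002]
contact_force: [-2.3, 2.4, 6.4]
opening: 0.0112
grip_force: 29.6
```

```bash
python3 st.py
```

```text
3.95 [ 0.5946 -0.0068  0.1392] yaw 0.9532 F [-2.3   2.36  6.45] Ftool [ 0.6  -3.24 -6.45] M [ 0.284  0.476 -0.115] q6 0.4806 op 0.0112 gf 29.644861221313477
```

apply_moves --rows '[0,0,0,0,0,-0.01,0,0,0,0,0,-0.019,0,0,0,0,0,-0.019]'

```text
t: 4.25
tool_pos: [0.5946, -0.0067, 0.1393]
tool_rot: [-2.77, -1.482, -0.002]
contact_force: [-2.7, 1.7, 6.4]
opening: 0.012
grip_force: 29.7
```

```bash
python3 st.py
```

```text
4.25 [ 0.5946 -0.0067  0.1393] yaw 0.9829 F [-2.74  1.72  6.36] Ftool [-0.09 -3.23 -6.36] M [ 0.345  0.53  -0.078] q6 0.4509 op 0.012 gf 29.66061159968376
```

apply_moves --rows '[0,0,0,0,0,-0.01,0,0,0,0,0,-0.019,0,0,0,0,0,-0.019]'

```text
t: 4.55
tool_pos: [0.5945, -0.0067, 0.1392]
tool_rot: [-2.747, -1.523, -0.002]
contact_force: [-2.9, 2.4, 5.9]
opening: 0.0113
grip_force: 29.7
```

```bash
python3 st.py
```

```text
4.55 [ 0.5945 -0.0067  0.1392] yaw 1.0127 F [-2.92  2.44  5.95] Ftool [ 0.53 -3.77 -5.95] M [ 0.364  0.521 -0.135] q6 0.4211 op 0.0113 gf 29.679295420646667
```

apply_moves --rows '[0,0,0,0,0,-0.008,0,0,0,0,0,-0.016,0,0,0,0,0,-0.016]'

```text
t: 4.85
tool_pos: [0.5945, -0.0067, 0.1392]
tool_rot: [-2.728, -1.558, -0.001]
contact_force: [-3.6, 2.9, 7.5]
opening: 0.0118
grip_force: 29.7
```

```bash
python3 st.py
```

```text
4.85 [ 0.5945 -0.0067  0.1392] yaw 1.0378 F [-3.57  2.9   7.47] Ftool [ 0.69 -4.54 -7.47] M [ 0.303  0.599 -0.084] q6 0.396 op 0.0118 gf 29.703052192926407
```

```bash
cat > st.py <<'E'
from h import *
L=[]
for i in range(3):
    ctrl.get_image("wrist"); o=ctrl.get_obs(); L.append(o["wrist_torque"][2])
R=Rn.from_rotvec(o["tool_rot"]).as_matrix()
print(round(o["t"],2),o["tool_pos"].round(4),"yaw",np.arctan2(R[1,0],R[0,0]).round(4),"Ftool",(R.T@o["contact_force"]).round(1),"Mz",np.mean(L).round(3),np.round(L,3),"op",round(o["opening"],4),"gf",round(o["grip_force"],1))
E
python3 st.py
```

```text
5.0 [ 0.5945 -0.0067  0.1393] yaw 1.0376 Ftool [-0.4 -4.1 -6.8] Mz -0.101 [-0.103 -0.137 -0.063] op 0.0118 gf 29.7
```

apply_moves --rows '[0,0,0,0,0,-0.008,0,0,0,0,0,-0.016]'

```text
t: 5.2
tool_pos: [0.5945, -0.0066, 0.1392]
tool_rot: [-2.708, -1.592, -0.001]
contact_force: [-4.4, 2.6, 7.6]
opening: 0.0112
grip_force: 29.8
```

```bash
python3 st.py
```

```text
5.35 [ 0.5945 -0.0066  0.1392] yaw 1.0626 Ftool [ 0.9 -4.5 -7. ] Mz -0.149 [-0.111 -0.203 -0.132] op 0.0117 gf 29.8
```

apply_moves --rows '[0,0,0,0,0,-0.01,0,0,0,0,0,-0.019]'

```text
t: 5.55
tool_pos: [0.5944, -0.0066, 0.1392]
tool_rot: [-2.683, -1.632, -0.001]
contact_force: [-3.2, 2.9, 8.0]
opening: 0.0114
grip_force: 29.8
```

```bash
python3 st.py
```

```text
5.7 [ 0.5944 -0.0066  0.1392] yaw 1.0923 Ftool [ 1.5 -4.5 -6.4] Mz -0.206 [-0.173 -0.209 -0.235] op 0.0117 gf 29.8
```

apply_moves --rows '[0,0,0,0,0,0,0,0,0,0,0,0.05,0,0,0,0,0,0.1,0,0,0,0,0,0.15,0,0,0,0,0,0.2,0,0,0,0,0,0.22]'

```text
t: 6.3
tool_pos: [0.5949, -0.0071, 0.1392]
tool_rot: [2.925, 1.144, 0.003]
contact_force: [-1.1, 0.6, 5.5]
opening: 0.0117
grip_force: 29.4
```

```bash
python3 st.py
```

```text
6.45 [ 0.5949 -0.0071  0.1392] yaw 0.7474 Ftool [-0.8 -1.4 -5. ] Mz 0.068 [0.103 0.007 0.093] op 0.0116 gf 29.5
```

Friction only (about 0.08). Continue clockwise.

apply_moves --rows '[0,0,0,0,0,0.013,0,0,0,0,0,0.026]'

```text
t: 6.65
tool_pos: [0.595, -0.0072, 0.1393]
tool_rot: [2.947, 1.086, 0.003]
contact_force: [-1.5, 0.3, 4.7]
opening: 0.0117
grip_force: 29.4
```

```bash
python3 st.py
```

```text
6.8 [ 0.5949 -0.0071  0.1393] yaw 0.7067 Ftool [-0.2 -0.2 -4.3] Mz 0.137 [0.143 0.149 0.118] op 0.0115 gf 29.4
```

apply_moves --rows '[0,0,0,0,0,0.01,0,0,0,0,0,0.02]'

```text
t: 7.0
tool_pos: [0.595, -0.0072, 0.1393]
tool_rot: [2.964, 1.039, 0.003]
contact_force: [-0.3, 0.2, 6.1]
opening: 0.0113
grip_force: 29.4
```

```bash
python3 st.py
```

```text
7.15 [ 0.595  -0.0072  0.1393] yaw 0.675 Ftool [-0.7 -1.1 -4.1] Mz 0.024 [ 0.04  -0.002  0.033] op 0.0114 gf 29.4
```

apply_moves --rows '[0,0,0,0,0,-0.05,0,0,0,0,0,-0.1,0,0,0,0,0,-0.15,0,0,0,0,0,-0.2,0,0,0,0,0,-0.25]'

```text
t: 7.65
tool_pos: [0.5945, -0.0067, 0.1392]
tool_rot: [-2.702, -1.602, -0.001]
contact_force: [-3.8, 1.5, 6.3]
opening: 0.0117
grip_force: 29.8
```

```bash
python3 st.py
```

```text
7.8 [ 0.5945 -0.0067  0.1393] yaw 1.068 Ftool [ 0.2 -4.9 -6.5] Mz 0.02 [ 0.069 -0.01   0.   ] op 0.0113 gf 29.7
```

apply_moves --rows '[0,0,0,0,0,-0.019,0,0,0,0,0,-0.038]'

```text
t: 8.0
tool_pos: [0.5944, -0.0066, 0.1393]
tool_rot: [-2.654, -1.679, -0.001]
contact_force: [-4.7, 1.9, 6.9]
opening: 0.0114
grip_force: 29.8
```

```bash
python3 st.py
```

```text
8.15 [ 0.5944 -0.0066  0.1392] yaw 1.1272 Ftool [ 1.2 -4.4 -7.5] Mz -0.118 [-0.09  -0.148 -0.117] op 0.0114 gf 29.8
```

apply_moves --rows '[0,0,0,0,0,-0.013,0,0,0,0,0,-0.026]'

```text
t: 8.35
tool_pos: [0.5943, -0.0065, 0.1393]
tool_rot: [-2.619, -1.733, -0.001]
contact_force: [-4.2, 3.7, 8.5]
opening: 0.0119
grip_force: 29.9
```

```bash
python3 st.py
```

```text
8.5 [ 0.5943 -0.0065  0.1392] yaw 1.1679 Ftool [ 1.  -4.5 -7.1] Mz -0.125 [-0.102 -0.104 -0.168] op 0.0113 gf 29.9
```

apply_moves --rows '[0,0,0,0,0,-0.01,0,0,0,0,0,-0.02]'

```text
t: 8.7
tool_pos: [0.5943, -0.0065, 0.1392]
tool_rot: [-2.592, -1.773, -0.001]
contact_force: [-4.6, 2.9, 7.7]
opening: 0.0116
grip_force: 29.9
```

```bash
python3 st.py
```

```text
8.85 [ 0.5942 -0.0065  0.1392] yaw 1.1991 Ftool [ 1.  -5.9 -8.3] Mz -0.214 [-0.174 -0.223 -0.245] op 0.0113 gf 29.9
```

```bash
python3 st.py
```

```text
9.0 [ 0.5943 -0.0065  0.1393] yaw 1.1991 Ftool [ 1.4 -5.  -8.4] Mz -0.203 [-0.178 -0.204 -0.227] op 0.0113 gf 29.9
```

apply_moves --rows '[0,0,0,0,0,0.06,0,0,0,0,0,0.12,0,0,0,0,0,0.18,0,0,0,0,0,0.24,0,0,0,0,0,0.3,0,0,0,0,0,0.345]'

```text
t: 9.6
tool_pos: [0.595, -0.0072, 0.1393]
tool_rot: [2.973, 1.01, 0.003]
contact_force: [-0.1, -0.8, 5.1]
opening: 0.0119
grip_force: 29.3
```

```bash
python3 st.py
```

```text
9.75 [ 0.595  -0.0072  0.1393] yaw 0.6588 Ftool [-0.2  0.1 -5.4] Mz 0.094 [0.123 0.082 0.078] op 0.0116 gf 29.5
```

apply_moves --rows '[0,0,0,0,0,0.013,0,0,0,0,0,0.026]'

```text
t: 9.95
tool_pos: [0.595, -0.0073, 0.1393]
tool_rot: [2.992, 0.954, 0.003]
contact_force: [-1.1, -0.2, 4.4]
opening: 0.0115
grip_force: 29.5
```

```bash
python3 st.py
```

```text
10.1 [ 0.5951 -0.0073  0.1393] yaw 0.6181 Ftool [-1.5 -0.7 -5. ] Mz 0.085 [0.121 0.054 0.081] op 0.0117 gf 29.5
```

apply_moves --rows '[0,0,0,0,0,0.013,0,0,0,0,0,0.026]'

```text
t: 10.3
tool_pos: [0.5951, -0.0073, 0.1393]
tool_rot: [3.011, 0.892, 0.003]
contact_force: [-2.0, 0.1, 4.4]
opening: 0.0117
grip_force: 29.5
```

```bash
python3 st.py
```

```text
10.45 [ 0.5951 -0.0074  0.1393] yaw 0.577 Ftool [-1.1 -0.1 -5.3] Mz 0.026 [ 0.029  0.093 -0.043] op 0.0114 gf 29.5
```

apply_moves --rows '[0,0,0,0,0,0.013,0,0,0,0,0,0.026]'

```text
t: 10.65
tool_pos: [0.5951, -0.0074, 0.1393]
tool_rot: [3.028, 0.831, 0.003]
contact_force: [-0.0, -0.5, 5.4]
opening: 0.0115
grip_force: 29.4
```

```bash
python3 st.py
```

```text
10.8 [ 0.5951 -0.0074  0.1393] yaw 0.5364 Ftool [-0.7  0.  -5.9] Mz 0.077 [0.091 0.057 0.082] op 0.0113 gf 29.4
```

apply_moves --rows '[0,0,0,0,0,0.013,0,0,0,0,0,0.026]'

```text
t: 11.0
tool_pos: [0.5952, -0.0075, 0.1393]
tool_rot: [3.044, 0.769, 0.004]
contact_force: [-0.4, -1.7, 4.6]
opening: 0.0116
grip_force: 29.4
```

```bash
python3 st.py
```

```text
11.15 [ 0.5951 -0.0075  0.1393] yaw 0.4956 Ftool [-0.3  0.8 -5. ] Mz 0.102 [0.081 0.074 0.15 ] op 0.0114 gf 29.4
```

apply_moves --rows '[0,0,0,0,0,0.013,0,0,0,0,0,0.026]'

```text
t: 11.35
tool_pos: [0.5952, -0.0076, 0.1392]
tool_rot: [3.059, 0.707, 0.004]
contact_force: [-0.7, -2.3, 5.2]
opening: 0.0115
grip_force: 29.4
```

```bash
python3 st.py
```

```text
11.5 [ 0.5952 -0.0076  0.1393] yaw 0.4549 Ftool [-0.4  1.  -5.1] Mz 0.174 [0.161 0.204 0.156] op 0.0117 gf 29.4
```

apply_moves --rows '[0,0,0,0,0,0.01,0,0,0,0,0,0.01]'

```text
t: 11.7
tool_pos: [0.5952, -0.0076, 0.1393]
tool_rot: [3.064, 0.683, 0.004]
contact_force: [-0.4, -1.2, 4.9]
opening: 0.0112
grip_force: 29.4
```

```bash
python3 st.py
```

```text
11.85 [ 0.5952 -0.0076  0.1393] yaw 0.4391 Ftool [-0.8  1.1 -5.4] Mz 0.162 [0.141 0.153 0.191] op 0.0112 gf 29.4
```

apply_moves --rows '[0,0,0,0,0,0.01,0,0,0,0,0,0.015]'

```text
t: 12.05
tool_pos: [0.5952, -0.0077, 0.1393]
tool_rot: [3.072, 0.647, 0.004]
contact_force: [-0.4, -1.6, 4.6]
opening: 0.0119
grip_force: 29.3
```

```bash
python3 st.py
```

```text
12.2 [ 0.5952 -0.0077  0.1393] yaw 0.4156 Ftool [-0.1  1.8 -5.2] Mz 0.178 [0.136 0.2   0.198] op 0.0115 gf 29.3
```

apply_moves --rows '[0,0,0,0,0,-0.06,0,0,0,0,0,-0.12,0,0,0,0,0,-0.18,0,0,0,0,0,-0.24,0,0,0,0,0,-0.3,0,0,0,0,0,-0.36,0,0,0,0,0,-0.42,0,0,0,0,0,-0.475]'

```text
t: 13.0
tool_pos: [0.5943, -0.0065, 0.1392]
tool_rot: [-2.623, -1.727, -0.001]
contact_force: [-6.3, 2.2, 9.8]
opening: 0.0113
grip_force: 30.1
```

```bash
python3 st.py
```

```text
13.15 [ 0.5943 -0.0066  0.1392] yaw 1.1614 Ftool [ 0.7 -5.2 -8.8] Mz -0.018 [-0.008 -0.052  0.006] op 0.0118 gf 30.0
```

apply_moves --rows '[0,0,0,0,0,-0.019,0,0,0,0,0,-0.038]'

```text
t: 13.35
tool_pos: [0.5942, -0.0065, 0.1392]
tool_rot: [-2.572, -1.801, -0.001]
contact_force: [-4.5, 3.0, 9.9]
opening: 0.0114
grip_force: 30.1
```

```bash
python3 st.py
```

```text
13.5 [ 0.5942 -0.0065  0.1392] yaw 1.2207 Ftool [  0.7  -5.2 -10.1] Mz -0.101 [-0.104 -0.076 -0.124] op 0.0115 gf 30.1
```

apply_moves --rows '[0,0,0,0,0,-0.013,0,0,0,0,0,-0.026]'

```text
t: 13.7
tool_pos: [0.5942, -0.0065, 0.1393]
tool_rot: [-2.535, -1.853, -0.0]
contact_force: [-5.0, 3.8, 8.9]
opening: 0.0117
grip_force: 30.1
```

```bash
python3 st.py
```

```text
13.85 [ 0.5942 -0.0065  0.1392] yaw 1.2615 Ftool [  1.6  -5.3 -10.2] Mz -0.124 [-0.139 -0.085 -0.149] op 0.0115 gf 30.1
```

apply_moves --rows '[0,0,0,0,0,-0.013,0,0,0,0,0,-0.022]'

```text
t: 14.05
tool_pos: [0.5941, -0.0064, 0.1392]
tool_rot: [-2.503, -1.896, -0.0]
contact_force: [-5.1, 2.9, 9.9]
opening: 0.0117
grip_force: 30.2
```

```bash
python3 st.py
```

```text
14.2 [ 0.5941 -0.0064  0.1392] yaw 1.2959 Ftool [ 2.2 -6.6 -9.8] Mz -0.124 [-0.119 -0.141 -0.113] op 0.0115 gf 30.2
```

apply_moves --rows '[0,0,0,0,0,-0.013,0,0,0,0,0,-0.026]'

```text
t: 14.4
tool_pos: [0.594, -0.0064, 0.1392]
tool_rot: [-2.464, -1.946, -0.0]
contact_force: [-6.1, 3.1, 10.2]
opening: 0.0113
grip_force: 30.3
```

```bash
python3 st.py
```

```text
14.55 [ 0.594  -0.0064  0.1392] yaw 1.3365 Ftool [ 1.8 -6.1 -9.2] Mz -0.254 [-0.244 -0.261 -0.257] op 0.0119 gf 30.3
```

apply_moves --rows '[0,0,0,0,0,0,0,0,0,0,0,0.06,0,0,0,0,0,0.12,0,0,0,0,0,0.18,0,0,0,0,0,0.24,0,0,0,0,0,0.3,0,0,0,0,0,0.36,0,0,0,0,0,0.42,0,0,0,0,0,0.48,0,0,0,0,0,0.53,0,0,0,0,0,0.56,0,0,0,0,0,0.58]'

```text
t: 15.75
tool_pos: [0.5952, -0.0076, 0.1393]
tool_rot: [3.069, 0.662, 0.004]
contact_force: [-0.8, -0.8, 5.5]
opening: 0.0114
grip_force: 29.5
```

```bash
python3 st.py
```

```text
15.9 [ 0.5952 -0.0076  0.1393] yaw 0.426 Ftool [-1.   1.9 -5.5] Mz 0.005 [0.004 0.011 0.001] op 0.0115 gf 29.5
```

apply_moves --rows '[0,0,0,0,0,0.016,0,0,0,0,0,0.032]'

```text
t: 16.1
tool_pos: [0.5952, -0.0077, 0.1393]
tool_rot: [3.085, 0.585, 0.004]
contact_force: [-0.8, -2.3, 5.7]
opening: 0.0111
grip_force: 29.5
```

```bash
python3 st.py
```

```text
16.25 [ 0.5952 -0.0077  0.1393] yaw 0.3757 Ftool [-0.6  1.4 -6.1] Mz 0.01 [ 0.024  0.048 -0.042] op 0.0119 gf 29.5
```

apply_moves --rows '[0,0,0,0,0,0.013,0,0,0,0,0,0.026]'

```text
t: 16.45
tool_pos: [0.5952, -0.0078, 0.1393]
tool_rot: [3.096, 0.522, 0.004]
contact_force: [-1.4, -1.8, 4.7]
opening: 0.0118
grip_force: 29.5
```

```bash
python3 st.py
```

```text
16.6 [ 0.5953 -0.0078  0.1393] yaw 0.3349 Ftool [ 0.4  1.2 -4.9] Mz 0.009 [ 0.047  0.013 -0.035] op 0.0116 gf 29.5
```

apply_moves --rows '[0,0,0,0,0,0.013,0,0,0,0,0,0.026]'

```text
t: 16.8
tool_pos: [0.5953, -0.0078, 0.1393]
tool_rot: [3.105, 0.459, 0.004]
contact_force: [-1.0, -1.9, 5.5]
opening: 0.0116
grip_force: 29.5
```

```bash
python3 st.py
python3 - <<'E'
from h import *
o,im,d,W=look("wrist"); cv2.imwrite("pics/w2.png",cv2.resize(im[120:340,220:420],None,fx=2.7,fy=2.7))
E
```

```text
16.95 [ 0.5953 -0.0078  0.1393] yaw 0.2944 Ftool [-1.1  1.3 -4.3] Mz 0.141 [0.161 0.146 0.115] op 0.0117 gf 29.5
```

View pics/w2.png

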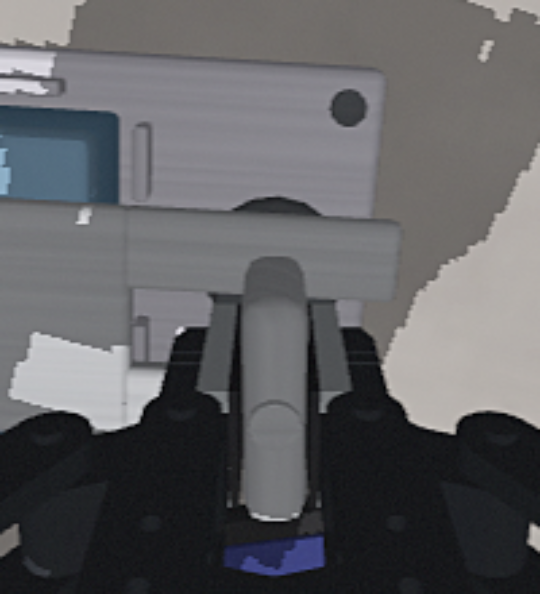

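The wing runs vertically at crop pixel (275,390), square in the pads. Its yaw is about -0.5 relative to the stem zero, past the widest seized arc (0.4), so the bolt seems free. I'll turn anticlockwise and check at the old stop.

apply_moves --rows '[0,0,0,0,0,-0.06,0,0,0,0,0,-0.12,0,0,0,0,0,-0.18,0,0,0,0,0,-0.24,0,0,0,0,0,-0.3,0,0,0,0,0,-0.36,0,0,0,0,0,-0.42,0,0,0,0,0,-0.48,0,0,0,0,0,-0.54,0,0,0,0,0,-0.6,0,0,0,0,0,-0.66]'

```text
t: 18.1
tool_pos: [0.5941, -0.0065, 0.1392]
tool_rot: [-2.466, -1.943, -0.0]
contact_force: [-6.5, 2.6, 10.3]
opening: 0.0119
grip_force: 30.2
```

```bash
python3 st.py
```

```text
18.25 [ 0.594  -0.0065  0.1392] yaw 1.3312 Ftool [ 2.6 -5.9 -9.1] Mz -0.025 [-0.005 -0.02  -0.051] op 0.0117 gf 30.2
```

Free (-0.025 where it was -0.25). One check, 0.1 rad further.

apply_moves --rows '[0,0,0,0,0,-0.03,0,0,0,0,0,-0.06]'

```text
t: 18.45
tool_pos: [0.5939, -0.0064, 0.1392]
tool_rot: [-2.374, -2.055, 0.001]
contact_force: [-7.5, 2.0, 10.7]
opening: 0.0117
grip_force: 30.3
```

```bash
python3 st.py
```

```text
18.6 [ 0.5939 -0.0064  0.1392] yaw 1.4252 Ftool [  2.3  -7.1 -10.7] Mz 0.018 [-0.002  0.006  0.051] op 0.0115 gf 30.3
```

apply_moves --rows '[0,0,0,0,0,-0.05,0,0,0,0,0,-0.1,0,0,0,0,0,-0.15,0,0,0,0,0,-0.2,0,0,0,0,0,-0.24]'

```text
t: 19.1
tool_pos: [0.5932, -0.0064, 0.1392]
tool_rot: [-1.944, -2.463, 0.002]
contact_force: [-10.6, 2.2, 11.5]
opening: 0.0113
grip_force: 30.7
```

```bash
python3 st.py
```

```text
19.25 [ 0.5932 -0.0064  0.1392] yaw 1.8023 Ftool [  5.1  -9.4 -12.8] Mz -0.028 [-0.053 -0.015 -0.016] op 0.0116 gf 30.7
```

apply_moves --rows '[0,0,0,0,0,-0.013,0,0,0,0,0,-0.026]'

```text
t: 19.45
tool_pos: [0.5931, -0.0064, 0.1392]
tool_rot: [-1.896, -2.499, 0.002]
contact_force: [-9.7, 2.0, 12.1]
opening: 0.0117
grip_force: 30.7
```

```bash
python3 st.py
```

```text
19.6 [ 0.5932 -0.0064  0.1392] yaw 1.8428 Ftool [  6.3  -8.7 -12.2] Mz -0.099 [-0.136 -0.12  -0.042] op 0.012 gf 30.7
```

apply_moves --rows '[0,0,0,0,0,0,0,0,0,0,0,0,0,0,0,0,0,0,0,0,0,0,0,0,0,0,-0.05,0,0,0,0,0,-0.1,0,0,0,0,0,-0.14,0,0,0,0.131,0.005,-0.14,0,0,1,0.131,0.005,-0.14,0,0,1,0.131,0.005,-0.14,0,0,1,0.131,0.005,-0.14,0,0,1,0.131,0.005,-0.14,0,0,1,0.131,0.005,-0.14,0,0,1,0.131,0.005,-0.14,0,0,1,0.131,0.005,-0.14,0,0,1,0.131,0.005,-0.14,0,0,1,0.131,0.005,-0.14,0,0,1,0.131,0.005,-0.14,0,0,1,0.131,0.005,-0.14,0,0,1,0.131,0.005,-0.14,0,0,1]' --grip 0.5

```text
t: 21.6
tool_pos: [0.576, 0.0694, 0.2215]
tool_rot: [-3.112, -0.427, 0.0]
contact_force: [-0.3, 0.4, 0.2]
opening: 0.0426
grip_force: 0.0
```

```bash
python3 meas.py w3
```

```text
[0.576  0.0694 0.2215] xdir 0.273 zdir [-2.e-04 -0.e+00 -1.e+00] 0.0426105486262228 [-0.28  0.39  0.22] [ 0.007 -0.008 -0.04 ] 21.6
0.084 [314 177  16  74 942] [array([575.29,  69.18]), array([58.02, 10.03]), np.float64(13.46)] [0.5771 0.0697 0.0943]
0.084 [393 207  61  18 912] [array([593.98,  -7.85]), array([12.26, 45.25]), np.float64(15.6)] [ 0.5949 -0.0066  0.0905]
0.052 [246 154  21  11  84] [array([598.56, 131.88]), array([15.53,  5.57]), np.float64(78.09)] [0.5987 0.1307 0.0594]
0.052 [ 242  160  204   80 9546] [array([579.92,  52.11]), array([ 70.66, 177.53]), np.float64(15.33)] [0.5795 0.0613 0.0587]
```

View pics/w3.png

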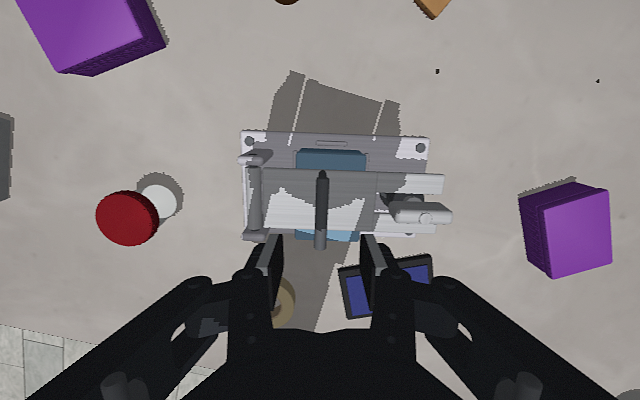

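The wing at (423,213) now lies along the slot, and the bar at (321,210) is centred between the fingers. Descend and pinch it.

apply_moves --rows '[0,0,0.06,0,0,0.024,0,0,0.1,0,0,0.024,0,0,0.121,0,0,0.024,0,0,0.121,0,0,0.024,0,0,0.121,0,0,0.024]'

```text
t: 22.15
tool_pos: [0.5765, 0.0694, 0.1499]
tool_rot: [3.12, 0.367, 0.002]
contact_force: [-0.4, 0.7, 0.5]
opening: 0.0427
grip_force: 0.0
```

apply_moves --rows '[0,0,0,0,0,0,0,0,0,0,0,0,0,0,0,0,0,0,0,0,0,0,0,0,0,0,0,0,0,0,0,0,0,0,0,0,0,0,0,0,0,0,0,0,0,0,0,0]' --grip 0 --grip_force 30

```text
t: 22.95
tool_pos: [0.5769, 0.0696, 0.1507]
tool_rot: [-3.12, -0.366, -0.004]
contact_force: [0.1, 0.6, 7.1]
opening: 0.0085
grip_force: 29.5
```

```bash
python3 st.py
python3 - <<'E'
import numpy as np
r=np.hypot(60,35);a=np.arctan2(35,60)
for p in np.linspace(0,1.05,15)[1:]: print(round(p,3),"ytool,ztool norm", round(-(60-r*np.cos(a+p))/600,4), round(-(r*np.sin(a+p)-35)/600,4))
E
```

```text
23.1 [0.5769 0.0696 0.1507] yaw 0.2335 Ftool [-0.3 -1.5 -5.6] Mz -0.005 [ 0.027 -0.054  0.013] op 0.0087 gf 29.5
0.075 ytool,ztool norm -0.0047 -0.0073
0.15 ytool,ztool norm -0.0098 -0.0143
0.225 ytool,ztool norm -0.0155 -0.0208
0.3 ytool,ztool norm -0.0217 -0.0269
0.375 ytool,ztool norm -0.0283 -0.0326
0.45 ytool,ztool norm -0.0353 -0.0377
0.525 ytool,ztool norm -0.0427 -0.0423
0.6 ytool,ztool norm -0.0504 -0.0463
0.675 ytool,ztool norm -0.0584 -0.0497
0.75 ytool,ztool norm -0.0666 -0.0525
0.825 ytool,ztool norm -0.075 -0.0547
0.9 ytool,ztool norm -0.0835 -0.0563
0.975 ytool,ztool norm -0.0922 -0.0572
1.05 ytool,ztool norm -0.1008 -0.0574
```

apply_moves --rows '[0,-0.005,-0.007,0,0,0,0,-0.01,-0.014,0,0,0,0,-0.0155,-0.021,0,0,0,0,-0.022,-0.027,0,0,0,0,-0.028,-0.0325,0,0,0,0,-0.035,-0.038,0,0,0,0,-0.035,-0.038,0,0,0]'

```text
t: 23.8
tool_pos: [0.5724, 0.0883, 0.1733]
tool_rot: [3.115, 0.366, 0.005]
contact_force: [2.6, -6.9, 3.8]
opening: 0.0087
grip_force: 29.7
```

```bash
python3 st.py
```

```text
23.95 [0.5724 0.0882 0.1733] yaw 0.2337 Ftool [ 0.   6.1 -3.3] Mz -0.004 [-0.006 -0.022  0.016] op 0.0086 gf 29.7
```

apply_moves --rows '[0,-0.0077,-0.0043,0,0,0,0,-0.0154,-0.0083,0,0,0,0,-0.0234,-0.0117,0,0,0,0,-0.0316,-0.0145,0,0,0,0,-0.04,-0.0167,0,0,0,0,-0.0485,-0.018,0,0,0,0,-0.057,-0.019,0,0,0,0,-0.066,-0.0194,0,0,0,0,-0.066,-0.0194,0,0,0]'

```text
t: 24.85
tool_pos: [0.5632, 0.1274, 0.1865]
tool_rot: [3.116, 0.366, 0.005]
contact_force: [-2.7, -4.5, 11.2]
opening: 0.0089
grip_force: 31.3
```

```bash
python3 st.py
```

```text
25.0 [0.5632 0.1274 0.1865] yaw 0.2337 Ftool [ -2.3   4.1 -10.2] Mz 0.054 [0.064 0.054 0.045] op 0.0083 gf 31.3
```

apply_moves --rows '[0,0,0,0,0,0,0,0,0,0,0,0,0,0,0,0,0,0,0,0,0,0,0,0,0,0,0,0,0,0,0,0,-0.02,0,0,0,0,0,-0.05,0,0,0,0,0,-0.1,0,0,0,0,0,-0.16,0,0,0,0,0,-0.22,0,0,0,0,0,-0.22,0,0,0]' --grip 0.2

```text
t: 26.1
tool_pos: [0.5643, 0.1287, 0.324]
tool_rot: [3.12, 0.366, 0.02]
contact_force: [0.4, 0.3, 0.2]
opening: 0.0171
grip_force: 0.0
```

```bash
python3 meas.py w4
python3 - <<'E'
from h import *
o,im,d,W=look("scene"); cv2.imwrite("pics/s4.png",cv2.resize(im[160:270,250:420],None,fx=4,fy=4))
o,im,d,W=look("wrist")
g=(abs(W[...,0]-.58)<.12)&(abs(W[...,1]-.06)<.12)&(W[...,2]>.1)&(W[...,2]<.215); P=W[g]
if len(P): s=(P[:,:2]-[.576,.059])@[-.233,.972]; print(len(P),P[:,2].max(),"max-z y_clamp",s[P[:,2]>P[:,2].max()-.008].mean()); A=np.polyfit(s[s<.06],P[s<.06,2],1); print(np.arctan(A))
E
```

```text
[0.5643 0.1287 0.324 ] xdir 0.234 zdir [ 0.0128  0.0013 -0.9999] 0.01714219208071778 [0.44 0.31 0.15] [-0.062  0.001 -0.053] 26.1
0.084 [333 172  11  39 332] [array([561.2 , 108.69]), array([45.22, 10.1 ]), np.float64(12.89)] [0.5609 0.1082 0.0923]
0.084 [424 180  41  11 320] [array([594.38,  -8.15]), array([11.25, 43.82]), np.float64(13.56)] [ 0.5965 -0.0118  0.0905]
0.052 [313 156  15  53 173] [array([557.88, 132.73]), array([65.85, 13.18]), np.float64(1.32)] [0.567  0.1329 0.0594]
5757 0.20017566694192424 max-z y_clamp -0.0117899729813105
[-0.98932555  0.17490225]
```

View pics/s4.png

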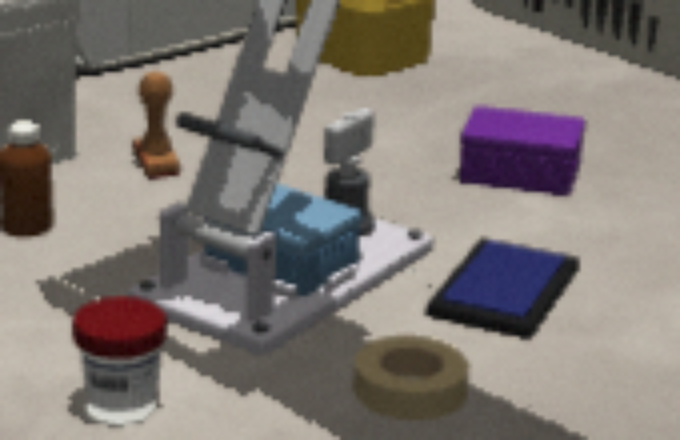

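The strap stands open at about 1 rad, seen at crop pixel (255,130). The wing (350,135) is along the slot and the blue box (300,230) is still in place. The gripper is clear, so I'm handing in.

```bash
python3 -c "
from station import ctrl
print(ctrl.finish_job())"
```

```text
the job is handed in; nothing more can be done
None
```

The job is handed in at about 26 s of the 72 s: the wing bolt broke free and stands open along the slot, the strap stays up at about 1.0 rad, and the slide box and bystanders look unmoved; the hand-in returned no verdict.

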